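# Clear the label roll, press the label holder home in the rail and keep it pressed

### The job

Slide the roll of labels up off the spindle of the label stand and stand it upright on the bare worktop, let go of it, so that the rail behind the spindle is clear. Then take the label holder out of the storage block, push it down behind the lip of the rail, anywhere along it, until the sprung seat under it is fully down, and finish while still holding it pressed home there: do not let go. Leave the other things on the worktop where they are.

Things in the scene. Friction and masses are not known exactly. Their poses are not given: they have to be found in the camera images.
- label_stand: Fixed grey stand, left or right on the worktop, the storage block on the other side. Base plate 110 (x) x 130 (y) x 8 mm; origin at the centre of its underside, z up. In front (own x = -14 mm) an upright spindle on a hub 42 mm across, top at z = 34 mm; behind (own x = +30 mm) the label rail, a slot along own y. With the roll on, no finger fits between roll and rail.
- spindle_tip (a point): Tip of the steel spindle, 94 mm above the worktop. The spindle is 10 mm thick with a tapered tip and rises 60 mm above its hub. Axes as the stand's.
- slot_mouth (a point): Middle of the rail's slot, 44 mm above the worktop, axes as the stand's. The slot runs along y: 7 mm wide in x, 100 mm long between end cheeks. Lip in front (-x) flares forward above this point, to 8 mm higher and 12 mm ahead; back wall straight to 14 mm, flared back to 19 mm above. Top of the seat 18 mm below this point when up, 26 mm when fully down.
- seat (a joint): Travel in m of the black sprung seat in the slot: 0 up, 0.008 fully down on its stop. Spring: 2.8 N to start it, 8.4 N at the stop; it rises again when let go.
- label_roll: Roll of white labels, a ring 60 mm across and 50 mm high with a hole of about 20 mm, about 0.09 kg, on the spindle at the start, its underside on the hub. Origin at the centre of its underside, z along its axis. Grip it across its diameter.
- storage_block: Fixed black block 60 (x) x 110 (y) x 30 mm high; origin at the centre of its underside. Along the middle of its top runs a slot along own y, 6 mm wide, 90 mm long and 22 mm deep (floor 8 mm above the worktop), in which the label holder stands upright at the start.
- label_holder: Label holder, about 0.05 kg: upright white plate 80 (own y) x 4 mm thick (own x), blank card framed on its front (-x), and along its top a grey finger bar. Height 80 mm. Origin at the middle of the plate's lower edge, z up. Grip the bar across its thickness, finger ends at least 48 mm above the lower edge, so that they stay clear of the rail when the holder is down.
- finger_bar (a point): Centre of the finger bar (12 mm thick in x, 70 mm long in y, 16 mm high), 72 mm above the holder's lower edge; axes as the holder's.
- calculator: Pocket calculator 122 x 70 x 14 mm lying on the worktop, a bystander; origin at the centre of its underside.
- strip_box: Small carton 51 x 90 x 45 mm, a bystander; origin at the centre of its underside.
- dust_brush: Small brush 164 mm long lying on the worktop, a bystander; origin at the centre of its underside.
- screwdriver: Screwdriver 187 mm long lying on the worktop, a bystander; origin at the centre of its underside.
Things that resemble listed ones, but are neither listed nor needed, are in the scene too. There is more than one size of the label_roll; the job needs the largest.

How it is judged:
By the outcome, as a careful person would: the job done as asked, in the order asked, and still so for the second after the job is handed in, while the arm keeps its last pose, push and grip.
It also fails if it takes over 58 s, if anything falls off the work surface, if the arm or the gripper's body presses on something with over 40 N, if the wrist force passes 120 N, or if a joint passes its speed limit or range.

### The arm

A 6-joint arm with a two-finger parallel gripper is mounted at the origin on a cart in front of the work surface, level with it; the furniture and walls round the work are solid. World frame = base frame: x ahead of the robot, y to its left, z up, the work surface at z = 0. Lengths are in m, angles in rad, forces in N, time in s.
With the tool pointing down it reaches from about 0.225 to 0.725 m from the base axis. Payload 3.1 kg.
Tool frame: the origin (TCP) lies at the very end of the fingers, on their centre line; the grasp point (between the pads) lies 19 mm behind it (tcp_to_grasp is the distance from the TCP to the grasp point, in m); z points along the fingers, y is the line along which they close (so a half turn about z gives the same grasp; the last joint's range is limited). The gripper opens to 85 mm and grips with 20 to 120 N. Pads are 22 mm wide; open, the fingers measure 114 mm over their backs; the gripper's body (76 mm by 85 mm) begins 54 mm behind the grasp point. The pads swing forward as they close: fully open they stand 13 mm farther back than shut.
Start: joints at [1.204, 0.048, 0.099, 1.622, 0, 1.443], TCP at [0.124, 0.51, 0.231] pointing down, gripper open.
Joint ranges: [-2.91, 2.91], [-0.99, 1.94], [-1.21, 1.42], [-2.12, 2.29], [-1.49, 1.47], [-3.14, 3.14]. Speed limits (rad/s): [2.79, 2.79, 3.14, 3.14, 3.14, 3.14].

### API

Orientations are given as [roll, pitch, yaw] about the fixed x, y, z axes, in that order (R = Rz(yaw) Ry(pitch) Rx(roll)).
In Python, from bench import sense, read_camera, hand_in, tcp_to_grasp gives the robot as it stands.
- The arm moves only by the tool move_arm, never from a script. Its argument "motion" is a list of rows, each a list of 3 entries, a list of its own where there are three numbers: the shift along the tool's x, y, z in cm, then the turn, a rotation vector about the tool's x, y, z in rad, then the opening in per cent of the stroke, from 0 (shut) to 100 (fully open). In form: [[[tx, ty, tz], [wx, wy, wz], hand], ...]. A call has 1 to 20 rows; each row is the pose to reach, as a shift and turn from the pose commanded when the call began, along the tool's axes at that moment; what a row does not reach only later rows make up. A row lasts 1/12 s, in which the tool goes at most 41.7 mm and 7.16 degrees, less where a joint would pass 70% of its speed; a pose out of reach is approached as far as the arm can. A call with a gripper value outside its range is refused whole. The fingers move at their own pace and stop on an object; "squeeze" is the grip in N (left out, the last holds). Time passes only in rows, so rows that repeat a pose let the fingers close. It gives the time, the measured TCP pose, the force, the opening and the grip force at its end, in the units of the state.
- sense(): the state, without advancing time (a new reading comes with each control period).
- read_camera(name): name is "scene" or "top" or "wrist"; returns a dict with "color" (384x512x3 uint8, red, green, blue), "mtx" (3x3 intrinsics, pixels), "cam_to_world" (4x4, takes a point from camera to world coordinates); the wrist camera has in their place "T_tool_cam" (4x4, takes a point from camera to tool coordinates, whose origin is the TCP and whose axes are the flange's). Camera axes: x right, y up, looking along -z (the intrinsics and any distortion apply to the point x, -y, -z); pixel columns grow to the right and rows downward; lengths in m; the calibration is good to about 2 mm. The wrist camera is an equidistant fisheye: a pixel r from the principal point sees the ray r / f radians off the axis. A picture is of the moment at which its call begins: read the wrist's pose just before it. There is no depth.
- hand_in(): hands the job in; it is judged then, once.
The state is a dict: "t": time; "joints": joint angles; "dq": joint speeds; "effort": joint torques, N m; "eef_pos": TCP position; "ee_rot": TCP orientation; "wrist_force": force on the tool from outside, world axes, zero at the start; "wrist_torque": the same for the moment, N m; "grip_width": finger opening in m; "finger_force": force on a finger pad.
Only numpy, scipy, OpenCV 4.12 (cv2) and the standard library are available. Lean on these libraries where they do the work, as an engineer would, in place of code of your own. Each camera call takes 0.05 s, during which the arm holds its last target. There are 200 camera calls.

## Working session

There is one attempt and no reset: what is moved stays moved. The work goes in short steps, Python scripts to look and compute and a tool call to move; the robot and the scene stay as the last step left them, time stands still between calls to the robot, and variables do not carry over. Pictures are saved under pics/ and viewed, at most 10 in all, crops included, and the job is handed in when it is done.

Besides the shell and the picture viewer there is one more tool, called after "Emit:" as a command line: name --argument value ..., lists and objects as JSON in quotes. move_arm: Moves the arm, as the interface text tells. Its arguments: {"type":"object","properties":{"motion":{"type":"array"},"squeeze":{"type":"number"}},"required":["motion"]}

```bash
mkdir -p pics; ls; python3 - <<'E'
from bench import *
import cv2,json,numpy as np
s=sense();print({k:np.round(v,3).tolist() for k,v in s.items()}, tcp_to_grasp)
ims=[]
for n in("scene","top","wrist"):
    c=read_camera(n);cv2.imwrite(f"pics/{n}0.png",c["color"][...,::-1])
    print(n,np.round(c["mtx"],2).tolist(),np.round(c.get("cam_to_world",c.get("T_tool_cam")),4).tolist(),c.keys())
E
```

```text
pics
{'t': 0.0, 'joints': [1.204, 0.049, 0.098, 1.622, -0.0, 1.443], 'dq': [0.0, -0.002, 0.003, 0.0, 0.002, -0.001], 'effort': [0.001, -33.878, 32.002, 0.02, 0.0, -0.0], 'eef_pos': [0.124, 0.509, 0.23], 'ee_rot': [-3.139, -0.0, 2.903], 'wrist_force': [-0.416, -0.317, -0.201], 'wrist_torque': [0.013, 0.031, 0.013], 'finger_force': 0.0, 'grip_width': 0.086} 0.0187
scene [[451.06, 0.0, 259.04], [0.0, 451.06, 192.07], [0.0, 0.0, 1.0]] [[0.5649, 0.5702, -0.5964, -0.3179], [-0.8252, 0.3894, -0.4092, -0.5404], [-0.0011, 0.7233, 0.6905, 1.1171], [0.0, 0.0, 0.0, 1.0]] dict_keys(['color', 'mtx', 'cam_to_world'])
top [[463.14, 0.0, 263.65], [0.0, 463.14, 195.5], [0.0, 0.0, 1.0]] [[0.0216, 0.9924, -0.121, 0.3601], [-0.9997, 0.0226, 0.0067, 0.0591], [0.0094, 0.1208, 0.9926, 1.538], [0.0, 0.0, 0.0, 1.0]] dict_keys(['color', 'mtx', 'cam_to_world'])
wrist [[297.32, 0.0, 257.34], [0.0, 297.32, 194.65], [0.0, 0.0, 1.0]] [[0.0003, 0.9586, 0.2848, 0.0721], [1.0, -0.0004, 0.0004, 0.0012], [0.0005, 0.2848, -0.9586, -0.143], [0.0, 0.0, 0.0, 1.0]] dict_keys(['color', 'mtx', 'T_tool_cam'])
```

View pics/top0.png

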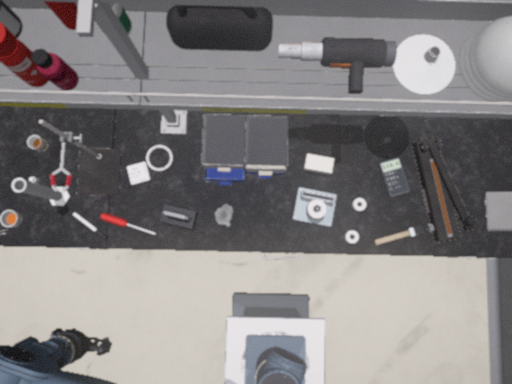

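View pics/scene0.png

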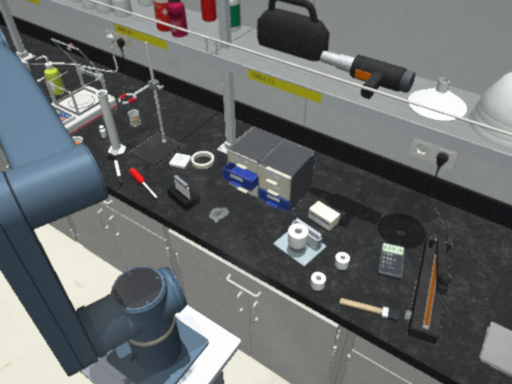

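Top view: stand with roll at (316,208), smaller look-alike rolls at (359,204) and (352,237), and storage block with holder at (179,215). In the scene view: stand and roll (298,237), small rolls (343,260) and (318,281), block (182,190). The largest roll is the one on the spindle. I'll check this in a close crop.

```bash
cat > h.py <<'E'
import numpy as np,cv2
from scipy.spatial.transform import Rotation as R
from bench import *
def ray(c,px,T=None):
    M=c["mtx"];u=(px[0]-M[0,2])/M[0,0];v=(px[1]-M[1,2])/M[1,1]
    if T is None: T=c["cam_to_world"];d=np.array([u,-v,-1])
    else:
        r=np.hypot(u,v)+1e-12;d=np.array([u/r*np.sin(r),-v/r*np.sin(r),-np.cos(r)])
    d=T[:3,:3]@d;return T[:3,3],d/np.linalg.norm(d)
def atz(o,d,z): return (o+d*(z-o[2])/d[2])
def tri(a,b):
    A=np.zeros((3,3));B=np.zeros(3)
    for o,d in(a,b):
        P=np.eye(3)-np.outer(d,d);A+=P;B+=P@o
    return np.linalg.solve(A,B)
def Ttool(s):
    T=np.eye(4);T[:3,:3]=R.from_euler('xyz',s["ee_rot"]).as_matrix();T[:3,3]=s["eef_pos"];return T
def wrist():
    s=sense();c=read_camera("wrist");return c,Ttool(s)@c["T_tool_cam"],s
def project(c,T,p):
    q=np.linalg.inv(T)@np.append(p,1);v=np.array([q[0],-q[1],-q[2]]);th=np.arctan2(np.hypot(v[0],v[1]),v[2])
    M=c["mtx"];return M[:2,2]+M[0,0]*th*v[:2]/np.hypot(v[0],v[1])
def delta(p,rot=None):  # move in tool axes, cm
    T=Ttool(sense());d=T[:3,:3].T@(np.array(p)-T[:3,3])*100
    return d
E
python3 - <<'E'
from h import *
t=read_camera("top");s=read_camera("scene")
for n,a,b in[("roll",(317,208),(298,232)),("block",(179,215),(182,190)),("small1",(359,204),(343,260)),("small2",(352,237),(318,281))]:
    print(n,tri(ray(t,a),ray(s,b)),atz(*ray(t,a),0.05))
T=t["color"];S=s["color"]
f=lambda I,x,y,w,h:cv2.resize(I[y:y+h,x:x+w],(400,300),interpolation=cv2.INTER_CUBIC)
im=np.vstack([np.hstack([f(T,280,172,100,75),f(S,260,205,120,90)]),np.hstack([f(T,140,180,100,75),f(S,140,155,100,75)])])
cv2.imwrite("pics/c1.png",im[...,::-1])
E
```

```text
roll [ 0.50246254 -0.12129031  0.07572308] [ 0.50468954 -0.12409847  0.05      ]
block [0.47131809 0.32311174 0.04012852] [0.47210624 0.31974093 0.05      ]
small1 [ 0.52532027 -0.26841686  0.01975518] [ 0.52074591 -0.26001991  0.05      ]
small2 [ 0.41553092 -0.24398548  0.02034088] [ 0.41381245 -0.23717599  0.05      ]
```

View pics/c1.png

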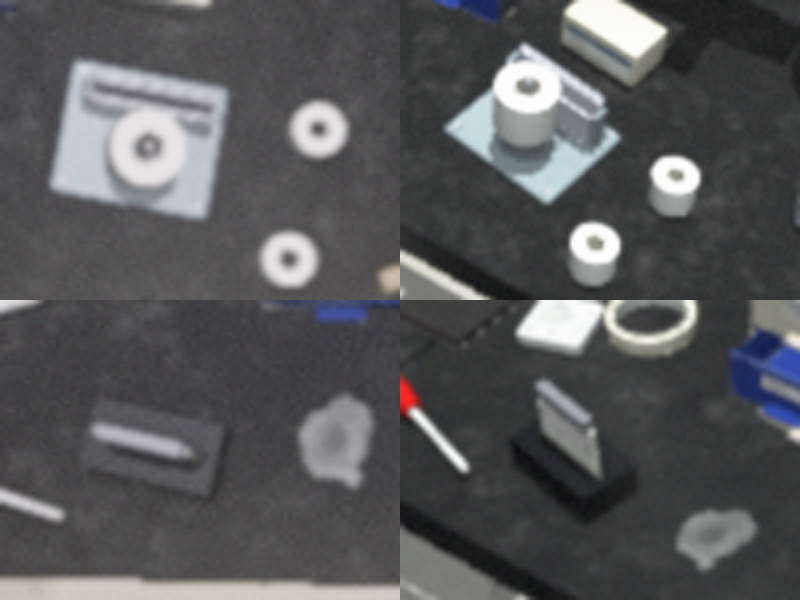

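The crop confirms it. The big roll is on the spindle, clear of two small ones standing loose, with the rail behind it (+x). The holder stands in the black block with its bar running along y, slightly yawed.

```bash
python3 - <<'E'
from h import *
t=read_camera("top");s=read_camera("scene")
P=lambda x,y,ox,oy:(ox+x/4-.4,oy+y/4-.4)
def show(n,pts,z,o):
    w=np.array([atz(*ray(t,P(x,y,*o)),z) for x,y in pts]);print(n,np.round(w,3).tolist(),w.mean(0).round(4));return w
w=show("plate",[(75,60),(228,88),(208,218),(50,188)],.008,(280,172))
yaw=lambda d:np.degrees(np.arctan2(-d[0],d[1]))
print("yaw",yaw(w[0]-w[1]),yaw(w[3]-w[2]))
r=show("roll",[(147,147)],.084,(280,172))
w2=show("bar",[(92,132),(190,154)],.085,(140,180));print("yaw",yaw(w2[0]-w2[1]))
w3=show("block",[(95,400-300),(225,426-300),(213,497-300),(83,468-300)],.03,(140,180));print("yaw",yaw(w3[0]-w3[1]))
c=w.mean(0);a=np.radians(yaw(w[0]-w[1]));
print("spindle from plate",c[:2]-.014*np.array([np.cos(a),np.sin(a)]),"mouth",c[:2]+.03*np.array([np.cos(a),np.sin(a)]))
print("delta to above roll",delta([*r.mean(0)[:2],.23]))
E
```

```text
plate [[0.579, -0.066, 0.008], [0.558, -0.194, 0.008], [0.45, -0.178, 0.008], [0.472, -0.047, 0.008]] [ 0.5148 -0.1215  0.008 ]
yaw -9.167734015481514 -9.498127208342279
roll [[0.5, -0.118, 0.084]] [ 0.5002 -0.1179  0.084 ]
bar [[0.476, 0.365, 0.085], [0.46, 0.288, 0.085]] [0.4681 0.3266 0.085 ]
yaw -11.358840682618194
block [[0.506, 0.376, 0.03], [0.488, 0.269, 0.03], [0.43, 0.276, 0.03], [0.451, 0.383, 0.03]] [0.4686 0.326  0.03  ]
yaw -10.038442803083079
spindle from plate [ 0.50093441 -0.11922335] mouth [ 0.54437236 -0.12623366]
delta to above roll [-51.39306362 -52.10369611   0.13138304]
```

Emit:
move_arm --motion '[[[-51.4, -52.1, 0], [0, 0, -0.077], 100], [[-51.4, -52.1, 0], [0, 0, -0.077], 100], [[-51.4, -52.1, 0], [0, 0, -0.077], 100], [[-51.4, -52.1, 0], [0, 0, -0.077], 100], [[-51.4, -52.1, 0], [0, 0, -0.077], 100], [[-51.4, -52.1, 0], [0, 0, -0.077], 100], [[-51.4, -52.1, 0], [0, 0, -0.077], 100], [[-51.4, -52.1, 0], [0, 0, -0.077], 100], [[-51.4, -52.1, 0], [0, 0, -0.077], 100], [[-51.4, -52.1, 0], [0, 0, -0.077], 100], [[-51.4, -52.1, 0], [0, 0, -0.077], 100], [[-51.4, -52.1, 0], [0, 0, -0.077], 100], [[-51.4, -52.1, 0], [0, 0, -0.077], 100], [[-51.4, -52.1, 0], [0, 0, -0.077], 100], [[-51.4, -52.1, 0], [0, 0, -0.077], 100], [[-51.4, -52.1, 0], [0, 0, -0.077], 100], [[-51.4, -52.1, 0], [0, 0, -0.077], 100], [[-51.4, -52.1, 0], [0, 0, -0.077], 100], [[-51.4, -52.1, 0], [0, 0, -0.077], 100], [[-51.4, -52.1, 0], [0, 0, -0.077], 100]]'

```text
t: 2.02
eef_pos: [0.5003, -0.1187, 0.2306]
ee_rot: [3.141, -0.002, 2.977]
wrist_force: [-0.1, 1.0, 0.1]
grip_width: 0.0855
finger_force: 0.0
```

```bash
python3 - <<'E'
from h import *
c,T,s=wrist();im=c["color"].copy()
a=np.radians(-9.3);ex=np.array([np.cos(a),np.sin(a)]);ey=np.array([-np.sin(a),np.cos(a)]);o=np.array([.515,-.1215])
def pt(x,y,z):return np.append(o+x*ex+y*ey,z)
for p in[pt(-.014,0,.094),pt(.03,0,.044),pt(.03,.05,.044),pt(.03,-.05,.044)]+[pt(x,y,.008) for x in(-.055,.055) for y in(-.065,.065)]:
    q=project(c,T,p);print(q.round(1));cv2.circle(im,tuple(int(round(v)) for v in q),1,(255,0,0),-1)
cv2.imwrite("pics/w1.png",cv2.resize(im,(800,600),interpolation=cv2.INTER_CUBIC)[...,::-1])
E
```

```text
[255.7 184.9]
[256.1 210.4]
[298.3 210.2]
[213.9 210.4]
[203.6 135.7]
[308.5 135.5]
[207.4 219. ]
[305.1 218.9]
```

View pics/w1.png

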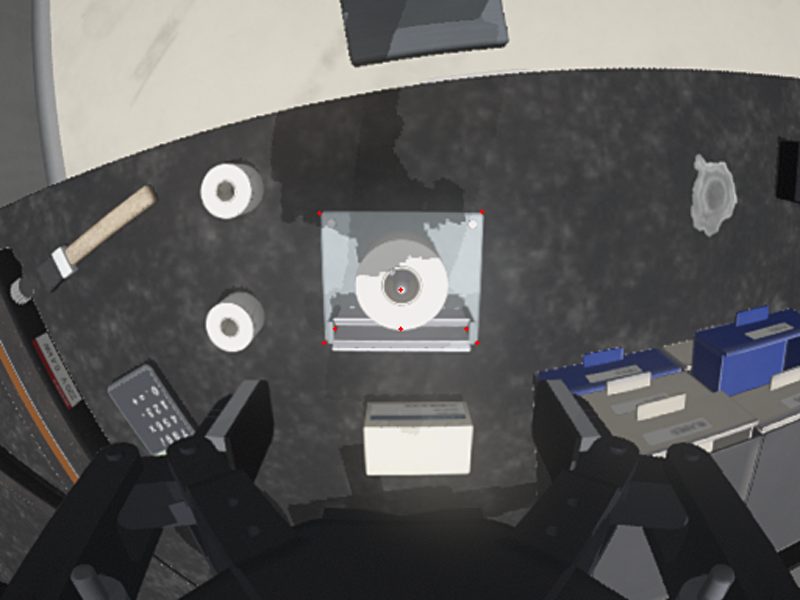

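The wrist view confirms the pose: the roll is at (401,285), and my predicted spindle and rail points fall where they should. Descending to grip.

Emit:
move_arm --motion '[[[0, 0, 4], [0, 0, 0], 100], [[0, 0, 8], [0, 0, 0], 100], [[0, 0, 12], [0, 0, 0], 100], [[0, 0, 15], [0, 0, 0], 100], [[0, 0, 17], [0, 0, 0], 100], [[0, 0, 18.8], [0, 0, 0], 100], [[0, 0, 18.8], [0, 0, 0], 100], [[0, 0, 18.8], [0, 0, 0], 100], [[0, 0, 18.8], [0, 0, 0], 40], [[0, 0, 18.8], [0, 0, 0], 40], [[0, 0, 18.8], [0, 0, 0], 40], [[0, 0, 18.8], [0, 0, 0], 40], [[0, 0, 18.8], [0, 0, 0], 40], [[0, 0, 18.8], [0, 0, 0], 40], [[0, 0, 18.8], [0, 0, 0], 40], [[0, 0, 18.8], [0, 0, 0], 40]]' --squeeze 40

```text
t: 3.4
eef_pos: [0.5023, -0.1182, 0.046]
ee_rot: [-3.141, 0.005, 2.98]
wrist_force: [-0.2, 0.1, 7.2]
grip_width: 0.0588
finger_force: 43.7
```

Emit:
move_arm --motion '[[[0, 0, -2], [0, 0, 0], 40], [[0, 0, -5], [0, 0, 0], 40], [[0, 0, -8], [0, 0, 0], 40], [[0, 0, -11], [0, 0, 0], 40], [[0, 0, -12], [0, 0, 0], 40], [[0, 0, -12], [0, 0, 0], 40], [[2, 4, -12], [0, 0, 0], 40], [[4, 8, -12], [0, 0, 0], 40], [[5.5, 12, -12], [0, 0, 0], 40], [[7, 15, -12], [0, 0, 0], 40], [[8.2, 17.7, -12], [0, 0, 0], 40], [[8.2, 17.7, -11], [0, 0, 0], 40], [[8.2, 17.7, -8], [0, 0, 0], 40], [[8.2, 17.7, -5], [0, 0, 0], 40], [[8.2, 17.7, -2], [0, 0, 0], 40], [[8.2, 17.7, 1], [0, 0, 0], 40], [[8.2, 17.7, 1.8], [0, 0, 0], 40], [[8.2, 17.7, 1.8], [0, 0, 0], 40], [[8.2, 17.7, 1.8], [0, 0, 0], 40]]'

```text
t: 4.98
eef_pos: [0.4472, 0.0698, 0.0246]
ee_rot: [-3.141, -0.002, 2.979]
wrist_force: [0.4, 0.5, -0.1]
grip_width: 0.0589
finger_force: 44.2
```

```bash
python3 - <<'E'
from h import *
s=sense();print(s["eef_pos"],s["wrist_force"],s["grip_width"])
c,T,s=wrist();a=cv2.resize(c["color"],(800,600))
t=read_camera("scene")["color"]
f=cv2.resize(t[180:300,200:360],(400,300),interpolation=cv2.INTER_CUBIC)
cv2.imwrite("pics/r2.png",np.hstack([f,cv2.resize(c["color"],(400,300))])[...,::-1])
E
```

```text
[0.44717912 0.0698478  0.02459909] [ 0.37970928  0.49879206 -0.09697047] 0.05888659689524988
```

View pics/r2.png

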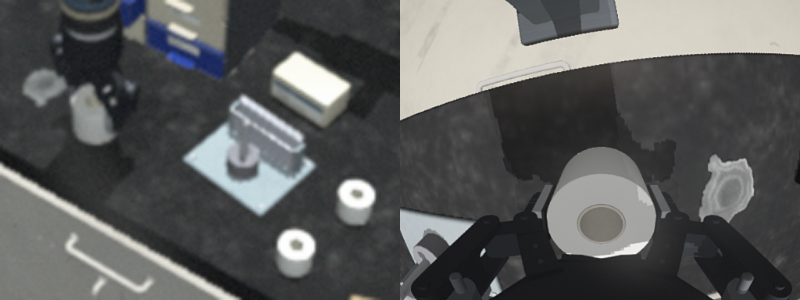

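The roll is held upright over bare worktop and the stand is clear. Lowering the last 12 mm.

Emit:
move_arm --motion '[[[0, 0, 0.5], [0, 0, 0], 40], [[0, 0, 1.0], [0, 0, 0], 40], [[0, 0, 1.2], [0, 0, 0], 40], [[0, 0, 1.2], [0, 0, 0], 40]]'

```text
t: 5.42
eef_pos: [0.4477, 0.0702, 0.013]
ee_rot: [-3.141, -0.001, 2.98]
wrist_force: [0.8, 1.1, -0.3]
grip_width: 0.0589
finger_force: 44.2
```

Emit:
move_arm --motion '[[[0, 0, 0.1], [0, 0, 0], 40], [[0, 0, 0.2], [0, 0, 0], 40], [[0, 0, 0.2], [0, 0, 0], 40]]'

```text
t: 5.67
eef_pos: [0.4481, 0.0702, 0.0121]
ee_rot: [3.142, 0.0, 2.98]
wrist_force: [-2.6, 0.1, 3.9]
grip_width: 0.0588
finger_force: 44.6
```

Contact felt (3.9 N). Releasing, rising, and going over the holder with a quarter turn.

Emit:
move_arm --motion '[[[0, 0, -0.05], [0, 0, 0], 70], [[0, 0, -0.1], [0, 0, 0], 100], [[0, 0, -0.1], [0, 0, 0], 100], [[0, 0, -0.1], [0, 0, 0], 100], [[0, 0, -0.1], [0, 0, 0], 100], [[0, 0, -0.1], [0, 0, 0], 100], [[0, 0, -2], [0, 0, 0], 100], [[0, 0, -5], [0, 0, 0], 100], [[0, 0, -9], [0, 0, 0], 100], [[0, 0, -13], [0, 0, 0], 100], [[0, 0, -17], [0, 0, 0], 100], [[0, 0, -19], [0, 0, 0], 100]]'

```text
t: 6.67
eef_pos: [0.45, 0.0702, 0.2069]
ee_rot: [3.14, 0.008, 2.98]
wrist_force: [0.3, -0.2, -0.0]
grip_width: 0.0854
finger_force: 0.0
```

Emit:
move_arm --motion '[[[2.2, 25.6, 0], [0, 0, -1.55], 100], [[2.2, 25.6, 0], [0, 0, -1.55], 100], [[2.2, 25.6, 0], [0, 0, -1.55], 100], [[2.2, 25.6, 0], [0, 0, -1.55], 100], [[2.2, 25.6, 0], [0, 0, -1.55], 100], [[2.2, 25.6, 0], [0, 0, -1.55], 100], [[2.2, 25.6, 0], [0, 0, -1.55], 100], [[2.2, 25.6, 0], [0, 0, -1.55], 100], [[2.2, 25.6, 0], [0, 0, -1.55], 100], [[2.2, 25.6, 0], [0, 0, -1.55], 100], [[2.2, 25.6, 0], [0, 0, -1.55], 100], [[2.2, 25.6, 0], [0, 0, -1.55], 100], [[2.2, 25.6, 0], [0, 0, -1.55], 100], [[2.2, 25.6, 0], [0, 0, -1.55], 100], [[2.2, 25.6, 0], [0, 0, -1.55], 100], [[2.2, 25.6, 0], [0, 0, -1.55], 100]]'

```text
t: 8.0
eef_pos: [0.4674, 0.3264, 0.2012]
ee_rot: [3.141, -0.0, -1.755]
wrist_force: [-0.2, -0.1, -0.3]
grip_width: 0.0854
finger_force: 0.0
```

```bash
python3 - <<'E'
from h import *
c,T,s=wrist();im=c["color"].copy();print(s["eef_pos"],s["ee_rot"],s["joints"])
a=np.radians(-10.3);ex=np.array([np.cos(a),np.sin(a)]);ey=np.array([-np.sin(a),np.cos(a)]);o=np.array([.468,.326])
for z,X,Y in((.088,.006,.035),(.03,.03,.055)):
  for i in(-1,1):
    for j in(-1,1):
      q=project(c,T,np.append(o+X*i*ex+Y*j*ey,z));print(q.round(1));cv2.circle(im,tuple(int(round(v)) for v in q),1,(255,0,0),-1)
a=cv2.resize(im[90:282,130:386],(800,600),interpolation=cv2.INTER_CUBIC)
cv2.imwrite("pics/w3.png",a[...,::-1])
t=read_camera("scene")["color"];cv2.imwrite("pics/s3.png",cv2.resize(t[140:320,140:380],(800,600))[...,::-1])
E
```

```text
[0.46744825 0.32638697 0.2011744 ] [ 3.14139855e+00 -1.29630466e-04 -1.75467789e+00] [ 4.91911813e-01  1.61373821e-01  1.61809194e-01  1.57146423e+00
  2.02762723e-05 -8.95002937e-01]
[263.9 150.4]
[263.7 225.6]
[250.  150.5]
[250.8 225.6]
[285.5 124.2]
[283.6 222.2]
[228.4 124.4]
[231.  222.4]
```

View pics/w3.png

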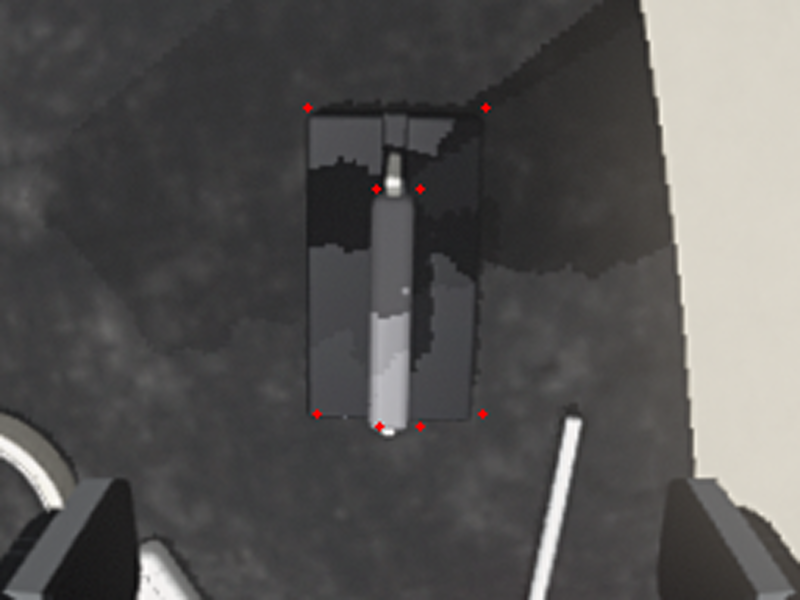

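View pics/s3.png

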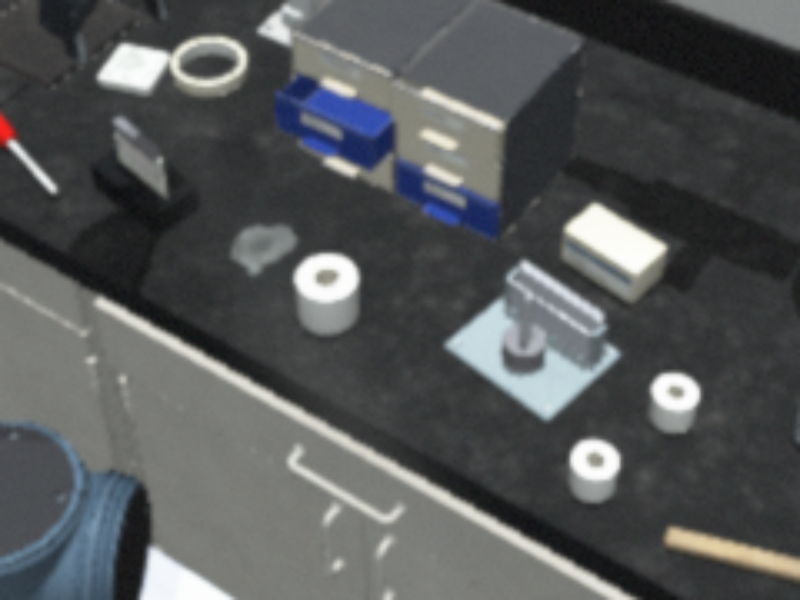

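Bar seen at crop (390,311), about 2.5 mm further in +x and about 1° more yaw than predicted. The roll stands upright at (327,293) and the rail is clear. Correcting, descending and gripping.

Emit:
move_arm --motion '[[[-0.1, -0.27, 3], [0, 0, 0.016], 100], [[-0.1, -0.27, 7], [0, 0, 0.016], 100], [[-0.1, -0.27, 10], [0, 0, 0.016], 100], [[-0.1, -0.27, 12.5], [0, 0, 0.016], 100], [[-0.1, -0.27, 14], [0, 0, 0.016], 100], [[-0.1, -0.27, 14], [0, 0, 0.016], 100], [[-0.1, -0.27, 14], [0, 0, 0.016], 60], [[-0.1, -0.27, 14], [0, 0, 0.016], 30], [[-0.1, -0.27, 14], [0, 0, 0.016], 0], [[-0.1, -0.27, 14], [0, 0, 0.016], 0], [[-0.1, -0.27, 14], [0, 0, 0.016], 0], [[-0.1, -0.27, 14], [0, 0, 0.016], 0], [[-0.1, -0.27, 14], [0, 0, 0.016], 0], [[-0.1, -0.27, 14], [0, 0, 0.016], 0], [[-0.1, -0.27, 14], [0, 0, 0.016], 0], [[-0.1, -0.27, 14], [0, 0, 0.016], 0]]' --squeeze 60

```text
t: 9.43
eef_pos: [0.4711, 0.3274, 0.0626]
ee_rot: [-3.14, 0.002, -1.769]
wrist_force: [-1.0, -0.1, 5.9]
grip_width: 0.0108
finger_force: 60.0
```

Emit:
move_arm --motion '[[[0, 0, -1], [0, 0, 0], 0], [[0, 0, -3], [0, 0, 0], 0], [[0, 0, -6], [0, 0, 0], 0], [[0, 0, -9], [0, 0, 0], 0], [[0, 0, -12], [0, 0, 0], 0], [[0, 0, -12.5], [0, 0, 0], 0]]'

```text
t: 9.93
eef_pos: [0.4725, 0.328, 0.1926]
ee_rot: [-3.135, 0.006, -1.769]
wrist_force: [1.0, 1.0, 0.1]
grip_width: 0.011
finger_force: 59.4
```

Emit:
move_arm --motion '[[[3.5, -0.5, 0], [0, 0, 0], 0], [[7, -1, 0], [0, 0, 0], 0], [[10.5, -1.4, 0], [0, 0, 0], 0], [[14, -1.9, 0], [0, 0, 0], 0], [[17.5, -2.4, 0], [0, 0, 0], 0], [[21, -2.8, 0], [0, 0, 0], 0], [[24.5, -3.3, 0], [0, 0, 0], 0], [[28, -3.8, 0], [0, 0, 0], 0], [[32, -4.4, 0], [0, 0, -0.01], 0], [[34.5, -6.8, 0], [0, 0, -0.02], 0], [[37, -9.5, 0], [0, 0, -0.03], 0], [[39.5, -12, 0], [0, 0, -0.036], 0], [[41.5, -14.5, 0], [0, 0, -0.036], 0], [[43, -16.1, 0], [0, 0, -0.036], 0], [[43, -16.1, 0], [0, 0, -0.036], 0], [[43, -16.1, 0], [0, 0, -0.036], 0], [[43, -16.1, 0], [0, 0, -0.036], 0]]'

```text
t: 11.35
eef_pos: [0.5424, -0.1258, 0.1854]
ee_rot: [3.139, 0.001, -1.733]
wrist_force: [0.2, -0.1, -1.1]
grip_width: 0.011
finger_force: 59.3
```

```bash
python3 - <<'E'
from h import *
c,T,s=wrist();im=c["color"].copy();print(s["eef_pos"],s["ee_rot"],s["grip_width"],s["wrist_force"])
a=np.radians(-9.3);ex=np.array([np.cos(a),np.sin(a)]);ey=np.array([-np.sin(a),np.cos(a)]);o=np.array([.515,-.1215])
pt=lambda x,y,z:np.append(o+x*ex+y*ey,z)
P=[pt(.0265,-.05,.044),pt(.0335,-.05,.044),pt(-.014,0,.094)]+[pt(x,y,.008) for x in(-.055,.055) for y in(-.065,.065)]
e=s["eef_pos"];P+=[np.append(np.array(e[:2])-.04*ey,e[2]-.0546),np.append(np.array(e[:2])-.035*ey,e[2]+.0254)]
for p in P:
    q=project(c,T,p);print(q.round(1));cv2.circle(im,tuple(int(round(v)) for v in q),1,(255,0,0),-1)
a=cv2.resize(im[80:282,120:390],(800,600),interpolation=cv2.INTER_CUBIC)
cv2.imwrite("pics/w4.png",a[...,::-1])
E
```

```text
[ 0.54240037 -0.12582273  0.18541799] [ 3.13904539e+00  8.33578318e-04 -1.73338929e+00] 0.010975736029547193 [ 0.23471921 -0.06639348 -1.14435505]
[258.7 130.8]
[251.4 130.9]
[307.8 196.4]
[333.3 116.2]
[326.8 227.5]
[231.8 114.7]
[234.  228.2]
[257.8 155.6]
[258.6 198.1]
```

View pics/w4.png

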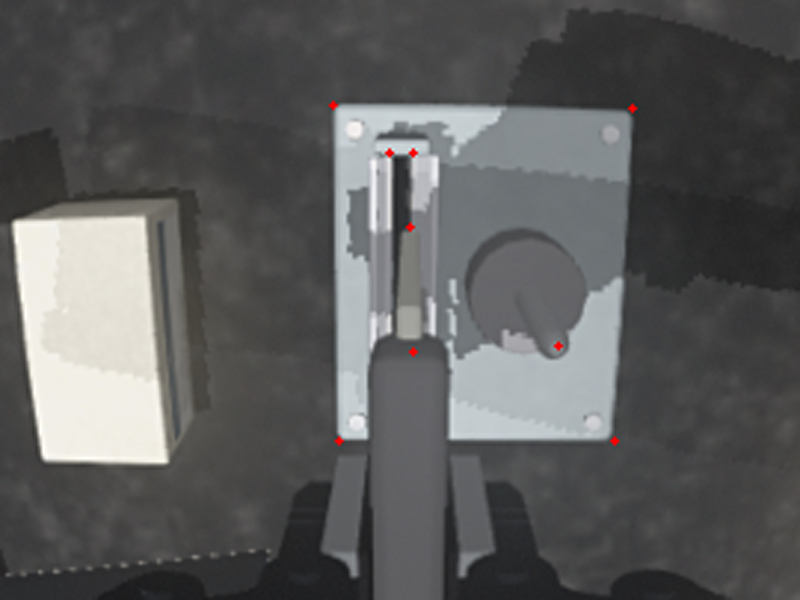

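The slot centre is at crop (402,160) and the predictions match within 1 mm; the holder is 2 mm short in +x. Correcting and entering the slot to just above the seat.

Emit:
move_arm --motion '[[[0, -0.22, 1], [0, 0, 0], 0], [[0, -0.22, 3], [0, 0, 0], 0], [[0, -0.22, 5], [0, 0, 0], 0], [[0, -0.22, 6.5], [0, 0, 0], 0], [[0, -0.22, 7.5], [0, 0, 0], 0], [[0, -0.22, 8.2], [0, 0, 0], 0], [[0, -0.22, 8.7], [0, 0, 0], 0], [[0, -0.22, 9.2], [0, 0, 0], 0], [[0, -0.22, 9.6], [0, 0, 0], 0], [[0, -0.22, 9.9], [0, 0, 0], 0], [[0, -0.22, 9.9], [0, 0, 0], 0]]'

```text
t: 12.32
eef_pos: [0.5455, -0.1268, 0.0871]
ee_rot: [3.141, 0.0, -1.733]
wrist_force: [-0.2, -0.2, -0.5]
grip_width: 0.011
finger_force: 59.3
```

Inside the slot with no contact force. Pressing down.

Emit:
move_arm --motion '[[[0, 0, 0.3], [0, 0, 0], 0], [[0, 0, 0.6], [0, 0, 0], 0], [[0, 0, 0.9], [0, 0, 0], 0], [[0, 0, 1.0], [0, 0, 0], 0], [[0, 0, 1.0], [0, 0, 0], 0]]'

```text
t: 12.73
eef_pos: [0.5459, -0.127, 0.078]
ee_rot: [-3.14, -0.0, -1.734]
wrist_force: [-1.0, -0.1, 3.3]
grip_width: 0.0113
finger_force: 59.9
```

Emit:
move_arm --motion '[[[0, 0, 0.2], [0, 0, 0], 0], [[0, 0, 0.4], [0, 0, 0], 0], [[0, 0, 0.6], [0, 0, 0], 0], [[0, 0, 0.7], [0, 0, 0], 0], [[0, 0, 0.7], [0, 0, 0], 0]]'

```text
t: 13.15
eef_pos: [0.5461, -0.1271, 0.0725]
ee_rot: [-3.14, -0.001, -1.734]
wrist_force: [-2.6, 0.5, 9.4]
grip_width: 0.0105
finger_force: 60.7
```

Emit:
move_arm --motion '[[[0, 0, 0.15], [0, 0, 0], 0], [[0, 0, 0.3], [0, 0, 0], 0], [[0, 0, 0.3], [0, 0, 0], 0], [[0, 0, 0.3], [0, 0, 0], 0]]'

```text
t: 13.48
eef_pos: [0.5463, -0.1271, 0.0724]
ee_rot: [-3.138, -0.001, -1.734]
wrist_force: [-7.1, 2.5, 20.3]
grip_width: 0.011
finger_force: 62.3
```

The stop is reached: force jumps from 9.4 to 20 N with no further travel. Holding and checking.

Emit:
move_arm --motion '[[[0, 0, 0], [0, 0, 0], 0], [[0, 0, 0], [0, 0, 0], 0], [[0, 0, 0], [0, 0, 0], 0], [[0, 0, 0], [0, 0, 0], 0], [[0, 0, 0], [0, 0, 0], 0], [[0, 0, 0], [0, 0, 0], 0]]'

```text
t: 13.98
eef_pos: [0.5463, -0.1271, 0.0724]
ee_rot: [-3.138, -0.001, -1.734]
wrist_force: [-7.4, 1.6, 19.3]
grip_width: 0.0108
finger_force: 62.3
```

```bash
python3 - <<'E'
from h import *
c,T,s=wrist();t=read_camera("scene")["color"]
f=cv2.resize(t[180:300,220:380],(400,300),interpolation=cv2.INTER_CUBIC)
cv2.imwrite("pics/f.png",np.hstack([f,cv2.resize(c["color"][80:282,120:390],(400,300),interpolation=cv2.INTER_CUBIC)])[...,::-1])
E
```

```text
(no output)
```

View pics/f.png

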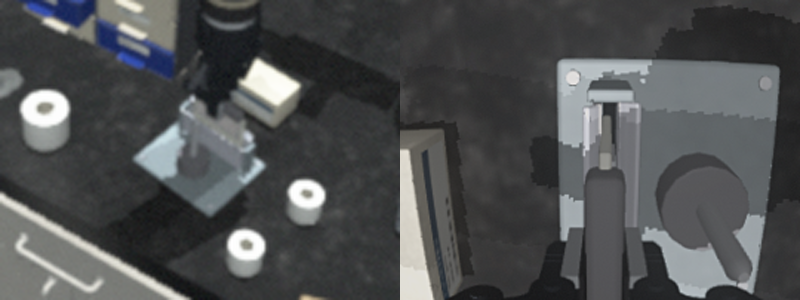

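The holder is down in the slot (wrist crop around (605,140)). The roll stands on the worktop at (45,120), and the small rolls and carton haven't moved.

```bash
python3 -c "from bench import *;print(hand_in())"
```

```text
the job is handed in; nothing more can be done
None
```

I stood the label roll upright on the bare worktop and let go of it, then pressed the label holder home in the rail, with the seat against its stop at about 19 N; it was still gripped when I handed in at 14 s.

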